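# Open the magazine cover and load a sensor body

## Robot

A 6-joint arm with a two-finger parallel gripper is mounted at the origin on the work surface. World frame = base frame: x ahead of the robot, y to its left, z up, the work surface at z = 0. Lengths are in m, angles in rad, forces in N, time in s.
With the tool pointing down it reaches from about 0.375 to 0.925 m from the base axis. Payload 5.7 kg.
Tool frame: the origin (TCP) lies midway between the tips of the shut fingers; the grasp point (between the pads) lies 19 mm behind it; z points along the fingers, y is the line along which they close (so a half turn about z gives the same grasp; the last joint's range is limited). The gripper opens to 88 mm and grips with 3 to 60 N. Pads are 20 mm wide; open, the fingers measure 115 mm over their backs; the gripper's body (75 mm by 178 mm) begins 61 mm behind the grasp point.
Start: joints at [-1.25, 0.359, 1.51, -0, 1.272, -0.115], TCP at [0.253, -0.544, 0.223] pointing down, gripper open.
Joint ranges: [-2.97, 2.97], [-1.01, 2.36], [0.21, 2.38], [-0.96, 4.11], [0.2, 2.71], [-2.98, 2.98]. Speed limits (rad/s): [2.39, 2.39, 3.14, 3.14, 3.14, 3.14].

## Interface

Orientations are given as a unit quaternion [x, y, z, w].
In Python, from bench import move_ptp, servo_line, goto_joints, move_gripper, sleep, inverse_kinematics, capture, PlanningError, close_job, spot_in, silhouettes, current_clock, current_joint_pos, current_qvel, current_joint_torque, current_position, current_orientation, current_force, current_torque, current_finger_gap, current_grip_force gives the robot as it stands. Calls block until the motion is done:
- move_ptp(position, orientation): joint-space move of the TCP to a pose.
- servo_line(position, orientation=None, rate=0.15, contact_N=None): straight line of the TCP; orientation=None keeps the orientation; rate is the mean speed in m/s. With contact_N (N) it stops when the force on the tool has changed by that much, and returns True; else False.
- goto_joints(angles): joint-space move.
- move_gripper(opening): finger opening in m; the grip force is fixed at half the most; returns when the fingers have stopped.
- sleep(seconds).
- inverse_kinematics(position, orientation): joint angles nearest the present ones, or None.
- capture(name): name is "scene" or "top" or "wrist"; returns a dict with "image" (420x560x3 uint8, blue, green, red), "range_z" (420x560 float32, m along the optical axis (not along the pixel's ray), 0 where there is no reading), "intrinsics" (3x3 intrinsics, pixels), "R" (3x3) and "t" (3): a world point X has camera coordinates R X + t. Camera axes: x right, y down, z forward; pixel columns grow to the right and rows downward; lengths in m; the calibration is good to about 2 mm. The wrist camera is an equidistant fisheye: a pixel r from the principal point sees the ray r / f radians off the axis. A picture is of the moment at which its call begins.
A pose or a line that the arm cannot do raises PlanningError and nothing moves.
- close_job(): hands the job in; it is judged then, once.
Trained networks look in the newest picture that a camera, given by its name, has taken for a name from the list of things; names that differ only in an ending like _2 or _b are one class to them, and where a whole thing is asked for, a point or a joint stands for the part that bears it (a point fixed in the world has none). Each returns a list of dicts, best first, with "conf" (0 to 1); they miss things now and then, are a little off and sometimes report something else, mostly with a low value. They report only what shows in the picture. A call takes as long as a camera call. They do not tell look-alikes from the thing itself.
- spot_in(camera, query): "xy" ([column, row] in pixels, amid what is visible of it).
- silhouettes(camera, query): "region" (420x560 bool, what is visible of it) and "xy" ([column, row] in pixels, amid what is visible of it).
Readings, each from a call of its own:
- current_clock(): time.
- current_joint_pos(): joint angles.
- current_qvel(): joint speeds.
- current_joint_torque(): joint torques, N m.
- current_position(): TCP position.
- current_orientation(): TCP orientation.
- current_force(): force on the tool from outside, world axes, zero at the start.
- current_torque(): the same for the moment, N m.
- current_finger_gap(): finger opening in m.
- current_grip_force(): force on a finger pad.
Only numpy, scipy, OpenCV 4.12 (cv2) and the standard library are available. Lean on these libraries where they do the work, as an engineer would, in place of code of your own. Each camera call takes 0.05 s, during which the arm holds its last target. There are 200 camera calls.

## Task

Swing the hinged cover of the sloping magazine up and over, past its balance point, so that it stays open on its own. Then slide the loose sensor body into the channel, brass nose downhill like the two already in it, until its nose touches the last of them; let go and leave the cover open. Leave the other things on the bench where they are.

Things in the scene. Friction and masses are not known exactly. Their poses are not given: they have to be found in the camera images.
- channel: Fixed steel U-channel sloping 30 degrees. Origin: middle of its floor, at the rear face of the last body already in it, 95 mm above the bench. x points UPHILL along the channel (roughly away from the robot), y across it to the left, z square to the floor. Floor x = -130 to 130 mm, inside width 35, side walls 12 high, 4 thick. Open for loading at x = 10 to 118 once the cover is up.
- stand: Green stand that carries the channel; its frame is upright: origin on the bench straight below the channel's origin, x horizontal in the channel's uphill direction. Foot plate x = -140 to 140, y = -55 to 95 mm, 12 thick. Two thin posts at y = 74 to 86 hold the cover's hinge rail; the rail is at y = 71 to 77, up to z = 52 in the channel's frame. Fixed.
- keeper (a point): Middle of the underside of a steel strap bridging the channel: x = -14 to +8, y = -21 to 21 mm in the channel's frame, underside 48, top 52 above the floor. A new body's nose must slide in under it from uphill. Axes are the channel's.
- rest_post (a point): Top of the thin post that the closed cover rests on: channel x = 118 to 126, y = -27 to -21 mm, top 52 above the floor. Axes are the channel's.
- home (a point): On the channel floor at channel x = 37, y = 0, z = 0 mm: the loose body's origin comes here, with its axes along the channel's, when its nose tip touches the last loaded body (two like it, fixed, fill x = -124 to 0, noses downhill). Friction may keep a body from sliding down by its own weight: push or carry it down.
- cover (a joint): Hinge of the aluminium cover over the loading stretch, rad: 0 = closed (parallel to the channel floor), grows as its right-hand edge lifts and swings over to the left (+y); stop at 1.95. Hinge line parallel to the channel's x. Balance point about 1.45: before it the cover falls shut, beyond it falls on to the stop and stays. No spring, little friction, about 0.22 kg.
- cover_bar (a point): Middle of the cover's D-handle: round steel bar 10 mm thick, 76 long between leg centres, parallel to the hinge, 35 mm free gap under it. In the cover's turning frame it is at y = -85, z = +42 mm from the hinge. Axes turn with the cover and equal the channel's when it is closed.
- cover_hinge (a point): Middle of the hinge line, at x = 65, y = 70, z = 54 mm in the channel's frame. Cover plate: 116 mm along the hinge, 105 from hinge to free edge, 3 thick, with a lip 11 deep under the free edge. Axes turn with the cover and equal the channel's when it is closed.
- sensor: The loose sensor body, standing upright on the bench at any yaw: grey plastic block 50 (x) by 30 (y) by 42 mm tall, a brass nose 18 across and 12 long on its -x face, axis 20 above the underside. Origin under the block's middle, on its underside: nose tip at x = -37, rear face at x = +25. About 0.11 kg.
- sensor_nose (a point): Tip of the loose sensor body's nose (centre of its end face).
- tape_roll: Bystander: blue roll of tape lying flat, 96 mm across, 30 mm high; origin under its centre.
- carton: Bystander: cardboard carton 110 x 80 x 70 mm; origin under its centre.
- wrench: Bystander: steel wrench 160 mm long, lying flat.
- can: Bystander: can 66 mm across, 90 mm tall; origin under its centre.
Not all that is in view belongs to the job. Of the things that look like the sensor, take the one that is farthest to the robot's left at the start.

How it is judged:
On the way:
1. the cover stands open on its own, past its balance point, untouched by the robot (value of joint cover above 1.8 rad and contact force between cover and anything else below 0.2 N), for 0.3 s.
At the end, for the whole second after the job is handed in: The cover stands open by itself (hinge beyond 1.8 rad), and the sensor body lies at rest on the channel floor, nose downhill with its tip within 5 mm of the last loaded body, centred within 5 mm, flat on the floor (within 4 mm and 0.12 rad) and released (value of joint cover above 1.8 rad and x of sensor in the frame of channel between 0.033 and 0.042 m and x of sensor_nose in the frame of channel between -0.004 and 0.005 m and y of sensor in the frame of channel between -0.005 and 0.005 m and z of sensor in the frame of channel between -0.004 and 0.004 m and angle between the z axis of sensor and the z axis of channel, either way round below 0.12 rad and linear speed of sensor below 0.01 m/s); the robot touches nothing.
It fails at once if a bystander (tape roll, carton, wrench or can) is moved by more than 30 mm (distance of any of tape_roll, carton, wrench, can from where it was at the start of the episode above 0.03 m).
It also fails if it takes over 64 s, if anything falls off the work surface, if the arm or the gripper's body presses on something with over 40 N, if the wrist force passes 120 N, or if a joint passes its speed limit or range.

## Working session

There is one attempt and no reset: what is moved stays moved. The work goes in short steps, each a Python script; the robot and the scene stay as the last script left them, time stands still between calls to the robot, and variables do not carry over. Pictures are saved under pics/ and viewed, at most 10 in all, crops included, and the job is handed in when it is done.

```bash
mkdir -p pics; ls
cat > h.py <<'E'
import numpy as np, cv2
from bench import *
from scipy.spatial.transform import Rotation as Ro
def cloud(c):
    d=c["range_z"]; K=c["intrinsics"]; v,u=np.mgrid[0:420,0:560]
    P=np.stack([(u-K[0,2])/K[0,0]*d,(v-K[1,2])/K[1,1]*d,d],-1)
    return (P-c["t"])@c["R"]
E
python3 - <<'E'
from h import *
for n in ("scene","top"):
    c=capture(n); cv2.imwrite(f"pics/{n}0.png",c["image"]); np.savez(f"{n}0.npz",**c)
    P=cloud(c)
    for q in ("sensor","sensor_nose","cover_bar","channel","stand","cover","tape_roll","carton","can","wrench"):
        for s in spot_in(n,q)[:4]:
            x,y=np.round(s["xy"]).astype(int); print(n,q,round(s["conf"],2),x,y,P[y,x].round(3))
E
```

```text
pics
scene sensor 0.91 172 282 [ 0.526 -0.248  0.026]
scene sensor 0.89 126 262 [ 0.401 -0.333  0.031]
scene sensor 0.81 168 364 [ 0.778 -0.341  0.04 ]
scene sensor 0.55 108 238 [ 0.285 -0.353  0.038]
scene sensor_nose 0.98 170 280 [ 0.524 -0.252  0.033]
scene sensor_nose 0.93 106 238 [ 0.286 -0.358  0.041]
scene sensor_nose 0.92 124 260 [ 0.405 -0.337  0.042]
scene sensor_nose 0.7 165 361 [ 0.77  -0.344  0.043]
scene cover_bar 0.9 286 203 [0.574 0.055 0.208]
scene channel 0.58 287 212 [0.598 0.045 0.198]
scene stand 0.55 291 245 [0.627 0.043 0.113]
scene cover 0.91 285 205 [0.575 0.052 0.203]
scene tape_roll 0.6 232 336 [ 0.762 -0.186  0.029]
scene carton 0.76 105 333 [ 0.662 -0.44   0.071]
scene can 0.76 392 196 [0.52  0.465 0.075]
scene can 0.43 294 244 [0.625 0.053 0.112]
scene wrench 0.75 93 287 [ 0.428 -0.43   0.005]
top sensor 0.62 407 295 [ 0.264 -0.332  0.044]
top sensor 0.54 400 256 [ 0.386 -0.313  0.046]
top sensor 0.5 401 142 [ 0.752 -0.324  0.044]
top sensor 0.49 376 219 [ 0.504 -0.24   0.041]
top sensor_nose 0.67 402 255 [ 0.39  -0.32   0.042]
top sensor_nose 0.5 413 292 [ 0.274 -0.351  0.045]
top sensor_nose 0.48 374 216 [ 0.513 -0.233  0.046]
top sensor_nose 0.45 400 143 [ 0.75  -0.322  0.037]
top cover_bar 0.94 268 203 [0.544 0.099 0.174]
top cover_bar 0.69 270 204 [0.541 0.093 0.171]
top channel 0.58 271 206 [0.535 0.09  0.168]
top stand 0.82 268 215 [0.51  0.1   0.151]
top stand 0.66 268 204 [0.541 0.099 0.173]
top cover 0.67 265 201 [0.55  0.108 0.172]
top cover 0.52 377 221 [ 0.498 -0.242  0.045]
top cover 0.27 431 243 [ 0.428 -0.42   0.012]
top tape_roll 0.58 352 149 [ 0.739 -0.172 -0.   ]
top tape_roll 0.45 267 202 [0.547 0.102 0.174]
top carton 0.6 432 182 [ 0.618 -0.412  0.071]
top can 0.81 144 222 [0.494 0.488 0.092]
top wrench 0.65 268 206 [0.536 0.099 0.166]
top wrench 0.39 432 180 [ 0.624 -0.412  0.073]
```

View pictures.

View pics/top0.png

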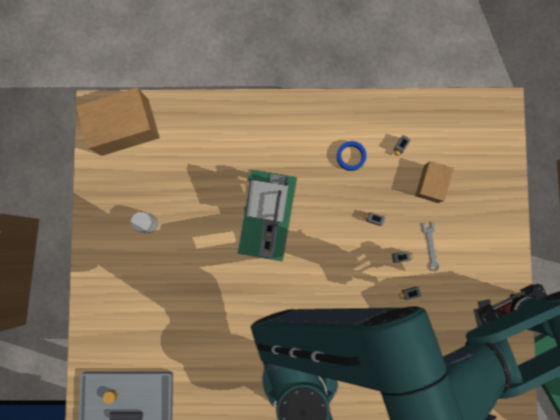

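View pics/scene0.png

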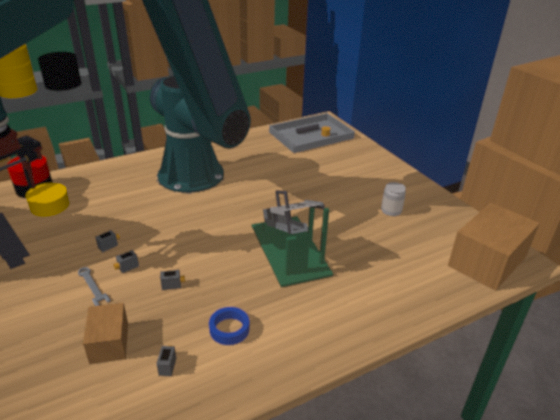

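```bash
cat >> h.py <<'E'
def fcloud(c):
    d=c["range_z"]; K=c["intrinsics"]; v,u=np.mgrid[0:420,0:560]
    a=(u-K[0,2])/K[0,0]; b=(v-K[1,2])/K[1,1]; r=np.hypot(a,b)+1e-9
    s=np.tan(np.minimum(r,1.5))/r
    return (np.stack([a*s*d,b*s*d,d],-1)-c["t"])@c["R"]
DOWN=lambda yaw: (Ro.from_euler('z',yaw)*Ro.from_euler('x',np.pi)).as_quat()
def rect(pts):
    return cv2.minAreaRect((pts*1000).astype(np.float32))
E
python3 - <<'E'
from h import *
c=dict(np.load("top0.npz")); P=cloud(c); im=c["image"].astype(int)
g=(im[...,1]-im[...,2]>25)&(abs(P[...,0]-.54)<.2)&(abs(P[...,1]-.1)<.15)&(P[...,2]<.04)
pts=P[g][:,:2]; print(g.sum(), np.median(P[g][:,2])); r=rect(pts); print(r, cv2.boxPoints(r))
s=(P[...,2]>.03)&(P[...,2]<.06)&(abs(P[...,0]-.504)<.06)&(abs(P[...,1]+.24)<.06)
print(s.sum(),rect(P[s][:,:2]))
print(current_orientation(), Ro.from_quat(current_orientation()).as_matrix().round(2))
w=capture("wrist"); print(w["intrinsics"],(-w["R"].T@w["t"]).round(3),w["R"].round(2))
E
```

```text
1513 0.011606965462237728
((521.1279907226562, 108.9209976196289), (145.07797241210938, 274.3518371582031), 80.32408142089844) [[373.71152   60.469788]
 [644.16046   14.358078]
 [668.54443  157.37221 ]
 [398.09552  203.48392 ]]
157 ((508.7435302734375, -235.36575317382812), (62.89753341674805, 29.862804412841797), 70.90733337402344)
[ 9.76347943e-01  2.16205204e-01 -1.57733822e-05 -5.95935314e-05] [[ 0.91  0.42 -0.  ]
 [ 0.42 -0.91  0.  ]
 [-0.   -0.   -1.  ]]
[[325.1922621    0.         279.95083086]
 [  0.         325.1922621  212.48611123]
 [  0.           0.           1.        ]] [ 0.319 -0.513  0.386] [[ 0.42 -0.91  0.  ]
 [-0.87 -0.41  0.27]
 [-0.24 -0.11 -0.96]]
```

```bash
cat >> h.py <<'E'
def look(n,tag):
    c=capture(n); cv2.imwrite(f"pics/{tag}.png",c["image"]); np.savez(f"{tag}.npz",**c); return c
E
python3 - <<'E'
from h import *
for nm,p in (("s",[.509,-.235,.25]),("c",[.53,.085,.33])):
    for y in (-109.1,70.9) if nm=="s" else (-9.7,170.3):
        q=inverse_kinematics(p,DOWN(np.radians(y))); print(nm,y,None if q is None else np.round(q,2))
def go(p,ys):
    for y in ys:
        try: move_ptp(p,DOWN(np.radians(y))); return y
        except PlanningError as e: print(y,e)
print(go([.509,-.235,.25],(70.9,-109.1))); look("wrist","ws")
print([ (s["conf"],s["xy"]) for s in spot_in("wrist","sensor_nose")])
print(current_clock())
print(go([.53,.085,.33],(170.3,-9.7))); look("wrist","wc")
for q in("cover_bar","cover"): print(q,[ (s["conf"],s["xy"]) for s in spot_in("wrist",q)])
print(current_clock(),current_joint_pos())
a,b=cv2.imread("pics/ws.png"),cv2.imread("pics/wc.png")
cv2.imwrite("pics/both.png",cv2.resize(np.vstack([a[:,:],b]),(400*1,600)))
E
```

```text
s -109.1 [-0.56  0.28  1.56 -0.    1.3   2.92]
s 70.9 [-0.56  0.28  1.56  0.    1.3  -0.22]
c -9.7 [ 0.03  0.19  1.49 -0.    1.47  1.77]
c 170.3 [ 0.03  0.19  1.49  0.    1.47 -1.37]
70.9
[(0.91, [217.5, 277.5]), (0.84, [284.6, 189.7]), (0.59, [469.0, 200.0])]
2.7417
170.3
cover_bar [(0.56, [297.8, 219.1])]
cover [(0.68, [298.7, 218.0]), (0.57, [288.8, 208.2])]
4.1417 [ 2.84092396e-02  1.85610264e-01  1.48818297e+00 -2.59963471e-04
  1.46849222e+00 -1.37069229e+00]
```

View pics/both.png

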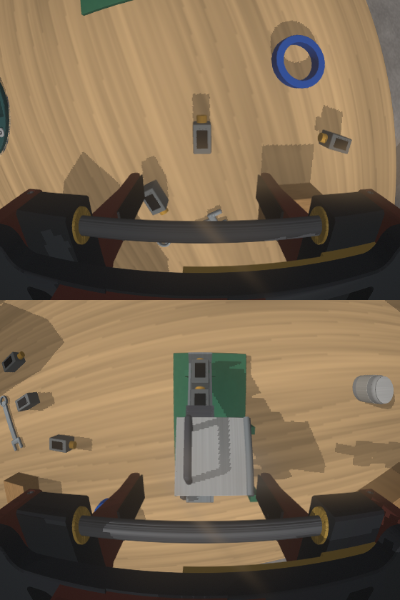

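```bash
cat >> h.py <<'E'
def chan(ox=.518,oy=.089,yaw=-.1690):
    T=np.eye(4); T[:3,:3]=Ro.from_euler('ZY',[yaw,-np.pi/6]).as_matrix(); T[:3,3]=[ox,oy,.095]; return T
E
python3 - <<'E'
from h import *
c=dict(np.load("ws.npz")); P=fcloud(c)
m=(P[...,2]>.034)&(P[...,2]<.055)&(abs(P[...,0]-.509)<.05)&(abs(P[...,1]+.235)<.05)
print("s",m.sum(),np.median(P[m][:,2]),rect(P[m][:,:2]))
m=(P[...,2]>.015)&(P[...,2]<.055)&(abs(P[...,0]-.509)<.05)&(abs(P[...,1]+.235)<.05)
print("s all",m.sum(),rect(P[m][:,:2]))
c=dict(np.load("wc.npz")); P=fcloud(c); im=c["image"].astype(int)
ok=c["range_z"]>0
g=ok&(im[...,1]-im[...,2]>20)&(abs(P[...,0]-.54)<.2)&(abs(P[...,1]-.1)<.13)&(P[...,2]<.03)
r=rect(P[g][:,:2]);print("foot",np.median(P[g][:,2]),r,cv2.boxPoints(r).tolist())
T=chan(); Q=(P-T[:3,3])@T[:3,:3]*1000
near=ok&(abs(Q[...,1]-20)<80)&(abs(Q[...,0])<150)
pl=near&(abs(Q[...,2]-55)<8)&(Q[...,0]>0)&(Q[...,0]<130)
A=Q[pl]; k=np.linalg.lstsq(np.c_[A[:,:2],np.ones(len(A))],A[:,2],rcond=None)[0]; print("plate n",len(A),"z=ax+by+c",k)
u=A[(A[:,0]>10)]
print("plate pct",np.percentile(u,[1,50,99],axis=0).round(1), rect(u[:,:2]/1000))
b=near&(Q[...,2]>88)&(Q[...,2]<110); B=Q[b]; print("bar",len(B),B.mean(0),B.min(0),B.max(0),rect(B[:,:2]/1000))
ft=near&(abs(Q[...,2]-42)<4)&(Q[...,0]<-18)&(abs(Q[...,1])<25); B=Q[ft]; print("loaded tops",len(B),np.percentile(B,[1,50,99],axis=0).round(1),rect(B[:,:2]/1000))
E
```

```text
s 1066 0.04337849375659586 ((507.6485595703125, -243.84103393554688), (50.702239990234375, 29.16214942932129), 71.26802062988281)
s all 1265 ((509.7485656738281, -238.13565063476562), (62.847023010253906, 29.66351318359375), 70.48980712890625)
foot 0.012863645108059018 ((477.79693603515625, 112.572998046875), (148.57159423828125, 186.11703491210938), 80.14131164550781) [[373.39349365234375, 55.317543029785156], [556.7621459960938, 23.45081329345703], [582.2003784179688, 169.82846069335938], [398.83172607421875, 201.6951904296875]]
plate n 11069 z=ax+by+c [3.30584869e-03 6.97225007e-03 5.48489402e+01]
plate pct [[ 11.4 -37.1  51.7]
 [ 72.5  21.3  55.2]
 [124.8  72.4  59. ]] ((69.21047973632812, 17.679798126220703), (112.27877807617188, 118.38746643066406), 89.92362976074219)
bar 989 [ 70.51170422 -18.04669159  99.51992139] [ 24.68529678 -23.07582309  88.04292147] [110.47964759 -12.67721565 102.43231508] ((67.58238220214844, -17.972475051879883), (10.240715026855469, 85.79912567138672), 89.71379089355469)
loaded tops 1509 [[-126.   -17.9   38.4]
 [ -68.6   -2.6   42. ]
 [ -18.5   13.    44.5]] ((-72.5222396850586, -2.5523738861083984), (41.26797103881836, 108.9764175415039), 89.9386215209961)
```

```bash
cat >> h.py <<'E'
T=chan(.5203,.0863)
def toolpose(g,al,flip=-1,pitch=0):
    """grasp point g (mm, channel frame), tool tilted al about channel x"""
    R=Ro.from_euler('x',-al).as_matrix()@Ro.from_euler('y',pitch).as_matrix()@np.diag([flip,-flip,-1.])
    p=np.array(g)/1000+.019*R[:,2]
    return T[:3,:3]@p+T[:3,3], Ro.from_matrix(T[:3,:3]@R).as_quat()
def bar(th):
    a=np.arctan2(42,-85)-th; r=np.hypot(42,85); return [65,70+r*np.cos(a),54+r*np.sin(a)]
E
cat > open.py <<'E'
from h import *
k=.45
for th in np.linspace(0,1.75,8):
    q=inverse_kinematics(*toolpose(bar(th),k*th)); print(round(th,2),None if q is None else np.round(q,2))
    assert q is not None
move_gripper(.045)
move_ptp(*toolpose([65,-15,170],0))
print(servo_line(*toolpose(bar(0),0),rate=.12,contact_N=15))
move_gripper(0.0); print("gap",current_finger_gap(),current_grip_force(),current_clock())
for th in np.linspace(0,1.75,13)[1:]:
    hit=servo_line(*toolpose(bar(th),k*th),rate=.1,contact_N=30)
    print(round(th,2),hit,np.round(current_force(),1),round(current_finger_gap(),4))
    if hit: break
print(current_clock()); look("wrist","wo")
E
python3 open.py
```

```text
0.0 [ 0.09  0.12  2.09 -0.31  0.44 -1.07]
0.25 [ 0.24  0.12  2.03 -0.55  0.61 -0.74]
0.5 [ 0.37  0.16  1.96 -0.67  0.8  -0.54]
0.75 [ 0.49  0.22  1.88 -0.73  0.98 -0.42]
1.0 [ 0.58  0.29  1.8  -0.76  1.14 -0.34]
1.25 [ 0.65  0.39  1.7  -0.78  1.29 -0.28]
1.5 [ 0.69  0.48  1.6  -0.79  1.43 -0.25]
1.75 [ 0.72  0.59  1.5  -0.8   1.55 -0.23]
False
gap 0.009363464637058094 29.987761974334717 7.2
0.15 False [ -0.7 -10.3   4.6] 0.0095
0.29 False [-2.3 -9.9  7.2] 0.0093
0.44 False [ -1.7 -10.4   9.4] 0.0093
0.58 False [-3.4 -9.1 12.6] 0.0094
0.73 False [-5.6 -8.1 14.4] 0.0091
0.88 False [-8.5 -4.9 18.1] 0.0088
1.02 False [-8.2 -2.  19.5] 0.0093
1.17 False [-8.   1.7 19.6] 0.0092
1.31 False [-6.7  4.4 15. ] 0.0094
1.46 False [-1.3  3.5 10.6] 0.0089
1.6 False [0.8 2.7 7. ] 0.0093
1.75 False [3.3 0.4 4.8] 0.0092
10.5917
```

```bash
cat > pick.py <<'E'
from h import *
al=.45*1.75; b=np.array(bar(1.75)); back=np.array([0,np.sin(al),np.cos(al)])
move_gripper(.045)
servo_line(*toolpose(b+100*back,al),rate=.2)
look("top","to")
move_ptp(*toolpose(b+[0,0,190],.3))
move_ptp(*toolpose([65,-20,260],0))
c=look("wrist","wo2"); P=fcloud(c); Q=(P-T[:3,3])@T[:3,:3]*1000
m=(c["range_z"]>0)&(Q[...,2]>70)&(Q[...,2]<175)&(abs(Q[...,0]-65)<45)&(Q[...,1]>55)&(Q[...,1]<130)
B=Q[m]; print("cover",len(B),np.percentile(B,[1,50,99],axis=0).round(1),"deg",np.degrees(np.arctan2(B[:,2]-54,B[:,1]-70)).mean())
yaw=np.radians(71.0); s=np.array([.5076,-.2438])
print([inverse_kinematics(*toolpose([x,-3,z],-.08)) is not None for x,z in((65,120),(65,37),(36,37))])
move_gripper(.065)
move_ptp([*s,.10],DOWN(yaw))
c=look("wrist","wp"); P=fcloud(c)
m=(c["range_z"]>0)&(P[...,2]>.034)&(P[...,2]<.055)&(abs(P[...,0]-.5076)<.04)&(abs(P[...,1]+.2438)<.045)
print("s",m.sum(),np.median(P[m][:,2]),rect(P[m][:,:2]),current_clock())
E
python3 pick.py; python3 -c "
import cv2,numpy as np
cv2.imwrite('pics/b2.png',cv2.resize(np.vstack([cv2.imread('pics/wo2.png'),cv2.imread('pics/wp.png')]),(400,600)))"
```

```text
cover 6007 [[ 20.8  73.6  71.1]
 [ 62.8  93.6 119.9]
 [108.9 125.6 156.6]] deg 71.28585252152651
[True, True, False]
s 2799 0.04329597074252374 ((508.4106750488281, -243.9131622314453), (50.270965576171875, 29.848413467407227), 72.23290252685547) 15.6583
```

View pics/b2.png

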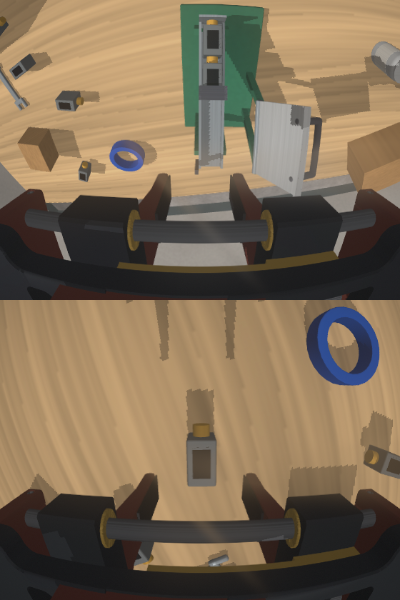

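```bash
cat >> h.py <<'E'
H=39
def spose(x,z,d,al=-.08):
    """tool pose for sensor origin at channel (x,0,z) mm"""
    R=Ro.from_euler('x',-al).as_matrix()
    return toolpose(np.array([x,0,z])+H*R[:,2],al,-1,d)
def pickpose(z,d,yaw=np.radians(71.6-180),s=(.508,-.2439)):
    R=Ro.from_euler('ZY',[yaw,d]).as_matrix()@np.diag([-1.,1,-1])
    return np.array([*s,H/1000+z])+.019*R[:,2], Ro.from_matrix(R).as_quat()
E
python3 - <<'E'
from h import *
for d in (0,.1,.2,.3,.4):
    print(d,[(lambda q: None if q is None else (round(q[4],2),round(q[3],2)))(inverse_kinematics(*p)) for p in (pickpose(.06,d),pickpose(0,d),spose(65,100,d),spose(65,0,d),spose(45,0,d),spose(34,0,d))])
E
```

```text
0 [(np.float64(0.93), np.float64(-0.0)), (np.float64(0.8), np.float64(-0.0)), (np.float64(0.51), np.float64(-0.07)), (np.float64(0.26), np.float64(-0.07)), (np.float64(0.21), np.float64(-0.11)), None]
0.1 [(np.float64(0.97), np.float64(0.12)), (np.float64(0.84), np.float64(0.13)), (np.float64(0.66), np.float64(-0.01)), (np.float64(0.43), np.float64(0.01)), (np.float64(0.39), np.float64(0.0)), (np.float64(0.36), np.float64(-0.0))]
0.2 [(np.float64(1.01), np.float64(0.22)), (np.float64(0.89), np.float64(0.24)), (np.float64(0.8), np.float64(0.02)), (np.float64(0.59), np.float64(0.04)), (np.float64(0.55), np.float64(0.04)), (np.float64(0.53), np.float64(0.04))]
0.3 [(np.float64(1.07), np.float64(0.31)), (np.float64(0.95), np.float64(0.34)), (np.float64(0.94), np.float64(0.05)), (np.float64(0.74), np.float64(0.06)), (np.float64(0.7), np.float64(0.06)), (np.float64(0.68), np.float64(0.06))]
0.4 [(np.float64(1.13), np.float64(0.39)), (np.float64(1.02), np.float64(0.42)), (np.float64(1.06), np.float64(0.06)), (np.float64(0.88), np.float64(0.07)), (np.float64(0.84), np.float64(0.07)), (np.float64(0.82), np.float64(0.07))]
```

```bash
cat > p2.py <<'E'
from h import *
d=.2
servo_line(*pickpose(.05,d),rate=.15)
print(servo_line(*pickpose(.001,d),rate=.08,contact_N=15))
move_gripper(0.0); print("gap",current_finger_gap(),current_grip_force())
servo_line(*pickpose(.2,d),rate=.25)
move_ptp(*spose(65,130,d))
servo_line(*spose(65,40,d),rate=.15); print("gap",current_finger_gap(),current_clock())
c=look("wrist","wh"); look("scene","sh")
cv2.imwrite('pics/b3.png',cv2.resize(np.vstack([cv2.imread('pics/wh.png'),cv2.resize(cv2.imread('pics/sh.png')[130:270,200:387],(560,420))]),(400,600)))
E
python3 p2.py
```

```text
False
gap 0.02968656227294553 30.000244081020355
gap 0.030078964109760412 20.3917
```

View pics/b3.png

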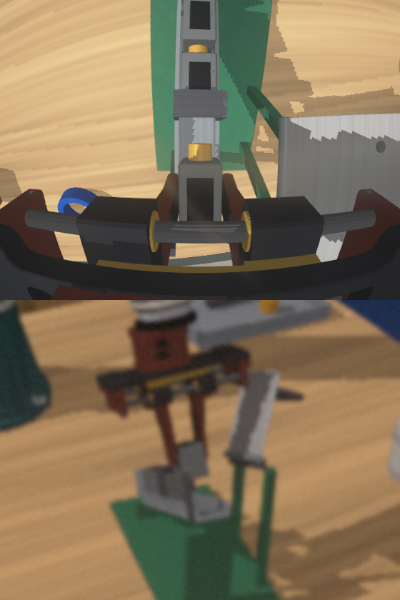

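Run:
```python
from h import *
c=dict(np.load("wh.npz")); P=fcloud(c); Q=(P-T[:3,3])@T[:3,:3]*1000; ok=c["range_z"]>0
def f(n,m):
    B=Q[m&ok]; print(n,len(B),np.percentile(B,[1,50,99],axis=0).round(1).tolist(),rect(B[:,:2]/1000))
f("held",(abs(Q[...,2]-82)<8)&(abs(Q[...,0]-58)<38)&(abs(Q[...,1])<17.5))
f("nose",(abs(Q[...,2]-64)<8)&(abs(Q[...,0]-33)<7)&(abs(Q[...,1])<17.5))
f("loaded",(abs(Q[...,2]-42)<4)&(Q[...,0]<-16)&(Q[...,0]>-125)&(abs(Q[...,1])<20))
f("keeper",(abs(Q[...,2]-52)<4)&(abs(Q[...,0]+3)<20)&(abs(Q[...,1])<30))
f("walls",(abs(Q[...,2]-12)<2)&(abs(Q[...,0]+60)<60)&(abs(Q[...,1])<26))
f("cover",(Q[...,2]>70)&(Q[...,2]<150)&(abs(Q[...,0]-20)<10)&(Q[...,1]>65)&(Q[...,1]<130))
```

```text
held 5199 [[40.7, -17.1, 77.2], [59.4, -2.5, 82.4], [81.1, 15.4, 88.2]] ((61.49915313720703, -0.18996238708496094), (35.103675842285156, 42.10283660888672), 89.26949310302734)
nose 768 [[28.6, -10.8, 60.4], [34.1, -2.3, 67.3], [39.9, 6.8, 69.7]] ((34.28874206542969, -1.9567317962646484), (11.389060974121094, 17.669008255004883), 0.0038391121197491884)
loaded 5183 [[-103.5, -15.2, 39.7], [-62.0, -0.9, 43.6], [-16.7, 13.9, 45.7]] ((-61.12079620361328, -0.5455322265625), (30.09198570251465, 90.25310516357422), 89.559326171875)
keeper 2973 [[-14.0, -22.2, 51.4], [-2.9, -1.0, 53.1], [7.7, 20.4, 54.6]] ((-3.0306129455566406, -0.7576408386230469), (43.245689392089844, 22.56124496459961), 89.71170043945312)
walls 1014 [[-118.7, -22.2, 11.0], [-66.3, -18.7, 13.0], [-23.3, 21.1, 14.0]] ((-71.16207885742188, -0.4510669708251953), (43.54810333251953, 97.51848602294922), 89.85614776611328)
cover 6136 [[10.2, 74.1, 71.3], [20.0, 91.9, 115.3], [29.8, 104.4, 145.8]] ((20.003482818603516, 89.1750717163086), (32.65803909301758, 19.993206024169922), 89.98121643066406)
```

```bash
cat > p3.py <<'E'
from h import *
d=.2
def cur():
    p=np.array(current_position()); R=Ro.from_quat(current_orientation()).as_matrix()
    g=(T[:3,:3].T@(p-.019*R[:,2]-T[:3,3]))*1000
    return g-H*Ro.from_euler('x',.08).as_matrix()[:,2]
servo_line(*spose(65,12,d),rate=.12)
print("down",servo_line(*spose(65,-3,d),rate=.03,contact_N=5),cur(),np.round(current_force(),1))
z=min(cur()[2]+1.5,6)
servo_line(*spose(65,z,d),rate=.05)
print("slide",servo_line(*spose(33,z,d),rate=.06,contact_N=7),cur(),np.round(current_force(),1),current_finger_gap(),current_clock())
look("wrist","wn")
E
python3 p3.py
```

```text
down True [65.5722936   0.49486117  2.07283407] [-0.5  1.3  2.9]
slide True [36.39130144 -0.09773796  3.52532299] [2.1 0.3 0.9] 0.029777902132344138 22.0083
```

View pics/wn.png

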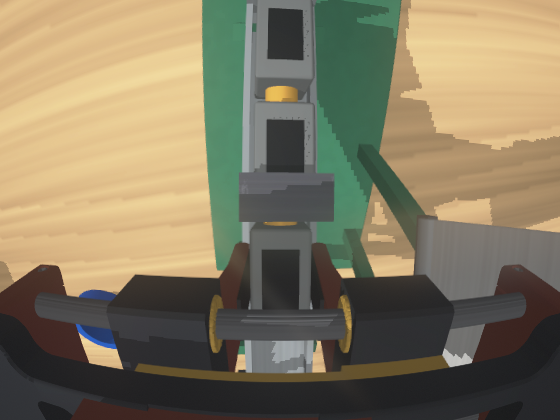

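```bash
cat > p4.py <<'E'
from h import *
d=.2
servo_line(*spose(36.6,2.2,d),rate=.03,contact_N=5)
move_gripper(.048)
servo_line(*spose(40,70,d),rate=.12)
servo_line(*spose(62,120,d),rate=.2)
sleep(.3)
c=look("wrist","wf"); P=fcloud(c); Q=(P-T[:3,3])@T[:3,:3]*1000; ok=c["range_z"]>0
def f(n,m):
    B=Q[m&ok]; print(n,len(B),np.percentile(B,[1,50,99],axis=0).round(1).tolist(),rect(B[:,:2]/1000)); return B
B=f("new",(abs(Q[...,2]-42)<8)&(abs(Q[...,0]-40)<30)&(Q[...,0]>9)&(abs(Q[...,1])<18))
B=B[abs(B[:,2]-np.median(B[:,2]))<3]; print("plane",np.linalg.lstsq(np.c_[B[:,:2],np.ones(len(B))],B[:,2],rcond=None)[0],B.min(0),B.max(0))
f("loaded",(abs(Q[...,2]-42)<5)&(Q[...,0]<-16)&(Q[...,0]>-125)&(abs(Q[...,1])<20))
f("keeper",(abs(Q[...,2]-53)<3)&(abs(Q[...,0]+3)<20)&(abs(Q[...,1])<30))
print(current_clock(),current_force())
E
python3 p4.py
```

```text
new 2052 [[13.0, -14.7, 41.3], [37.0, -0.6, 43.7], [61.6, 13.9, 46.0]] ((37.06061553955078, -0.4003562927246094), (49.92822265625, 28.80355453491211), 0.05300173535943031)
plane [-7.49134387e-03 -9.09108153e-03  4.40061162e+01] [ 12.0879184  -14.78565963  40.74194556] [62.01376632 14.02376605 46.48338212]
loaded 3264 [[-124.6, -15.6, 38.6], [-66.8, -0.8, 43.5], [-16.7, 14.1, 46.0]] ((-70.51608276367188, 0.22747230529785156), (108.93746185302734, 38.20033264160156), 0.04413178190588951)
keeper 1423 [[-13.5, -21.8, 51.4], [-2.9, -1.0, 53.1], [7.6, 19.9, 54.7]] ((-2.981245994567871, -0.8942794799804688), (21.267303466796875, 42.02727127075195), 0.26335734128952026)
24.3083 [-0.03856508  0.43173763 -0.79449667]
```

View pics/wf.png

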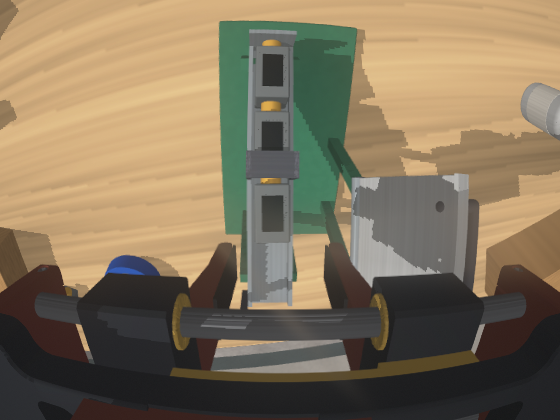

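The picture shows the new body, at about (272, 212), flat and centred in the channel. Its nose is under the keeper and its measured origin is x = 37.0 mm, matching home. The cover is open at about (410, 225) and nothing is touching the robot.

```bash
python3 -c "
from bench import *
print(close_job())"
```

```text
the job is handed in; nothing more can be done
None
```

I handed the job in at about 24 s of the 64 s allowed: the cover is open on its own, and the sensor body is released in the channel, nose downhill against the last one (measured x = 37 mm, centred to within 1 mm); the judge's verdict was not shown.

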